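# Flush the rinse well and draw the long turner out past its cover

## Robot

A 6-joint arm with a two-finger parallel gripper is mounted at the origin on the work surface. World frame = base frame: x ahead of the robot, y to its left, z up, the work surface at z = 0. Lengths are in mm, angles in rad, forces in N, time in s.
With the tool pointing down it reaches from about 350 to 950 mm from the base axis. Payload 17.4 kg.
Tool frame: the origin (TCP) lies on the centre line of the jaws, within the pads' length; the fingertips stand 8 mm ahead of it and the grasp point (between the pads) lies 11 mm behind it; z points along the fingers, y is the line along which they close (so a half turn about z gives the same grasp; the last joint's range is limited). The gripper opens to 93 mm and grips with 3 to 60 N. Pads are 15 mm wide; open, the fingers measure 128 mm over their backs; the gripper's body (75 mm by 188 mm) begins 65 mm behind the grasp point.
Start: joints at [-1.281, 0.116, 1.442, -0, 1.584, -0.038], TCP at [217.314, -639.067, 226.646] pointing down, gripper open.
Joint ranges: [-2.83, 2.83], [-0.83, 2.19], [0.07, 2.5], [-1.14, 4.28], [0.01, 3], [-2.97, 2.97]. Speed limits (rad/s): [1.89, 1.89, 2.22, 3.14, 3.14, 3.14].

## Interface

Orientations are given as [roll, pitch, yaw] about the fixed x, y, z axes, in that order (R = Rz(yaw) Ry(pitch) Rx(roll)).
In Python, from rig import robot gives the robot as it stands.
- The arm moves only by the tool shift_gripper, called after "Emit:" by a JSON object that holds its "name" and its "arguments". Schema: {"type":"object","properties":{"plan":{"type":"array","items":{"type":"array","items":{"type":"number"},"minItems":5,"maxItems":5},"minItems":1,"maxItems":10},"squeeze":{"type":"number"},"only":{"type":"string"},"quiet":{"type":"boolean"},"lines":{"type":"string"}},"required":["plan"],"additionalProperties":false}. plan is a list of rows, 1 to 10 of them, each of 5 numbers: the opening from 0.0 (shut) to 1.0 (fully open), then dx, dy, dz in shares of 40 cm (1.0 is 40 cm), then a turn about the tool's z in shares of 90 degrees (1.0 is 90 degrees); each row is the pose to reach, as a shift and turn from the pose commanded when the call began, along the tool's axes at that moment; what a row does not reach only later rows make up. A row lasts 1/12 s, in which the tool goes at most 41.7 mm and 0.125 rad, less where a joint would pass 70% of its speed; a pose out of reach is approached as far as the arm can. The fingers move at their own pace and stop on an object; squeeze is the grip in N (left out, the last holds). Time passes only in rows, so rows that do not move let the fingers close. The tool returns the time, the measured TCP pose, the force, the opening and the grip force at its end. only (a regular expression) keeps the lines of the reply that match it, lines (a string "A,B") keeps lines A to B, and quiet returns only ok. Input that does not fit is refused with a message, and nothing moves.
- robot.observe(): the state, without advancing time (a new reading comes with each control period).
- robot.capture(name): name is "scene" or "top" or "wrist"; returns a dict with "color" (400x640x3 uint8, red, green, blue), "intrinsics" (3x3 intrinsics, pixels), "dist_coeffs" ([k1, k2, p1, p2, k3] as OpenCV has them; the pictures are not rectified), "world_from_camera" (4x4, takes a point from camera to world coordinates); the wrist camera has in their place "hand_eye" (4x4, takes a point from camera to tool coordinates, whose origin is the TCP and whose axes are the flange's). Camera axes: x right, y down, z forward; pixel columns grow to the right and rows downward; lengths in mm; the calibration is good to about 2 mm. A picture is of the moment at which its call begins: read the wrist's pose just before it. There is no depth.
- robot.sign_off(): hands the job in; it is judged then, once.
The state is a dict: "t": time; "qpos": joint angles; "qd": joint speeds; "effort": joint torques, N m; "tool_pos": TCP position; "eef_rot": TCP orientation; "wrist_force": force on the tool from outside, world axes, zero at the start; "moment": the same for the moment, N m; "gripper_width": opening from 0.0 (shut) to 1.0 (fully open); "grasp_force": force on a finger pad.
Only numpy, scipy, OpenCV 4.12 (cv2) and the standard library are available. Lean on these libraries where they do the work, as an engineer would, in place of code of your own. Each camera call takes 0.05 s, during which the arm holds its last target. There are 200 camera calls.

## Task

Flush the utensil rinse well by pumping its red lever three full strokes, each right down to the stop and all the way back up. Then take the long black-handled turner by its handle, tilt it out through the open part of the well's half-covered top, and finish while holding it in the gripper, still and about level, with its whole length a few centimetres clear above the well's top and touching nothing else. Do not knock over or shift the bottles and the shaker.

Things in the scene. Friction and masses are not known exactly. Their poses are not given: they have to be found in the camera images.
- well: Fixed steel rinse well, hand pump at its +y end. Origin: centre of its underside on the counter; y along its length, x across; turned up to 0.26 rad. Outside 198 (x) by 318 (y) mm, walls 4 mm thick, 100 mm high; floor 6 mm above the counter. A fixed clear cover 5 mm thick (z 100 to 105 mm, blue edge strip) roofs it from y = -15 mm to the +y end.
- opening (a point): Centre of the open part of the well's top (well x = 0, y = -85, z = 100 mm, the rim's height). The opening runs from well y = -155 to -15 mm (140 mm long) and is 190 mm wide.
- pump_arm (a joint): Pump lever, in rad: 0 up at rest, 0.6 fully down at its stop. A spring holds it up and brings it back by itself; the pad needs about 3 N to start and about 9 N to hold at the stop.
- pad_top (a point): Top centre of the red pad at the lever's end (48 mm long, 46 wide, 12 thick), to be pushed down from above. 148 mm from the hinge, on its -x side (well axes), 6 mm above the lever's centre line. At rest the lever slopes up to the pad by 0.35 rad (pad top 221 mm above the counter), at the stop down by 0.25 rad (134 mm).
- pump_hinge (a point): Axis of the lever, parallel to the well's y, on top of the white pump column: well x = 50, y = 215, z = 165 mm.
- turner: Kitchen turner, 270 mm long, 70 to 140 g, flat on the well's floor along its y, head (+y) under the cover, handle end under the opening. Origin: middle of its length, at its underside; its x runs from handle to head, z up. Black handle 16 mm wide and 17 mm high from x = -135 to +30 mm; steel neck; slotted steel head 60 mm wide, 4 mm thick, x = 56 to 135 mm.
- turner_grip (a point): Point on the handle's axis, 50 mm from its butt (turner x = -85 mm, 8.5 mm above the underside): good place to grip, under the opening.
- turner_butt (a point): Centre of the handle's end (turner x = -135 mm).
- turner_tip (a point): Middle of the head's front edge (turner x = +135 mm, 2 mm above the underside).
- sauce: Bystander: amber sauce bottle with red cap, 52 mm across, 150 mm tall, standing beside or beyond the well; origin at its base.
- shaker: Bystander: spice shaker with orange cap, 48 mm across, 90 mm tall; origin at its base.
- dressing: Bystander: white dressing bottle, 60 mm across, 130 mm tall; origin at its base.

How it is judged:
By the outcome, as a careful person would: the job done as asked, in the order asked, and still so for the second after the job is handed in, while the arm keeps its last pose, push and grip.
It also fails if it takes over 64 s, if anything falls off the work surface, if the arm or the gripper's body presses on something with over 40 N, if the wrist force passes 120 N, or if a joint passes its speed limit or range.

## Working session

There is one attempt and no reset: what is moved stays moved. The work goes in short steps, Python scripts to look and compute and a tool call to move; the robot and the scene stay as the last step left them, time stands still between calls to the robot, and variables do not carry over. Pictures are saved under pics/ and viewed, at most 11 in all, crops included, and the job is handed in when it is done.

```bash
ls; mkdir -p pics
```

Run:
```python
from rig import robot
import cv2,pickle
s=robot.observe();print(s)
c={}
for n in("scene","top"):
    c[n]=robot.capture(n);cv2.imwrite(f"pics/{n}0.png",c[n]["color"][:,:,::-1]);print(n,c[n]["intrinsics"],c[n]["dist_coeffs"],c[n]["world_from_camera"])
pickle.dump(c,open("c0.pkl","wb"))
```

```text
pics
rig.py
{'t': 0.0, 'qpos': array([-1.28077447e+00,  1.16491336e-01,  1.44227545e+00, -1.68243055e-06,
        1.58402473e+00, -3.78006446e-02]), 'qd': array([ 1.37850537e-03,  1.08183165e-03,  4.23622406e-04,  1.51527509e-03,
        1.41436105e-04, -6.07437068e-05]), 'effort': array([-3.13613955e-04, -7.21269464e+01, -6.22609949e+01,  7.79772783e-02,
        2.38414819e-02, -1.32029681e-04]), 'tool_pos': array([ 217.26956247, -638.85841643,  225.89525006]), 'eef_rot': array([-3.14039458e+00, -4.36260535e-05,  3.27822452e-01]), 'wrist_force': array([ 0.54183753, -0.286277  , -0.26346726]), 'moment': array([0.00660435, 0.02427709, 0.00340863]), 'grasp_force': 0.0, 'gripper_width': 1.0006837749311934}
scene [[368.61115682   0.         319.53793129]
 [  0.         368.61115682 198.33537591]
 [  0.           0.           1.        ]] [-0.07419867  0.          0.          0.          0.        ] [[ 4.80067645e-01  5.30104426e-01 -6.98945172e-01  1.31132003e+03]
 [ 8.77070366e-01 -2.74778591e-01  3.94010531e-01 -3.72695290e+02]
 [ 1.68115573e-02 -8.02175806e-01 -5.96851194e-01  7.18306646e+02]
 [ 0.00000000e+00  0.00000000e+00  0.00000000e+00  1.00000000e+00]]
top [[414.6443511    0.         318.30145871]
 [  0.         414.6443511  197.5503842 ]
 [  0.           0.           1.        ]] [0.03819443 0.         0.         0.         0.        ] [[ 2.87428111e-02 -9.93928534e-01  1.06206972e-01  5.21897701e+02]
 [-9.99551249e-01 -2.94756959e-02 -5.33696139e-03 -1.70472877e+00]
 [ 8.43508263e-03 -1.06005912e-01 -9.94329722e-01  1.15240762e+03]
 [ 0.00000000e+00  0.00000000e+00  0.00000000e+00  1.00000000e+00]]
```

View pics/top0.png

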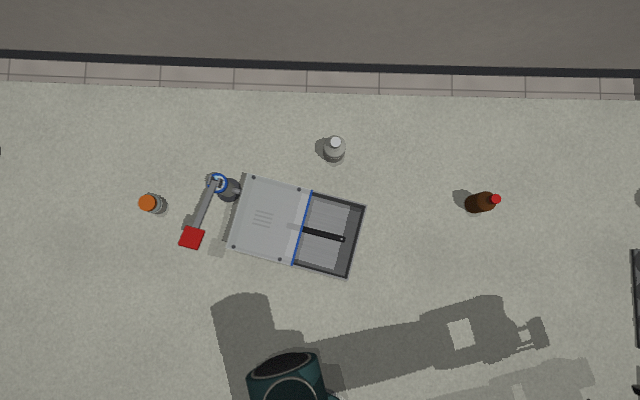

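View pics/scene0.png

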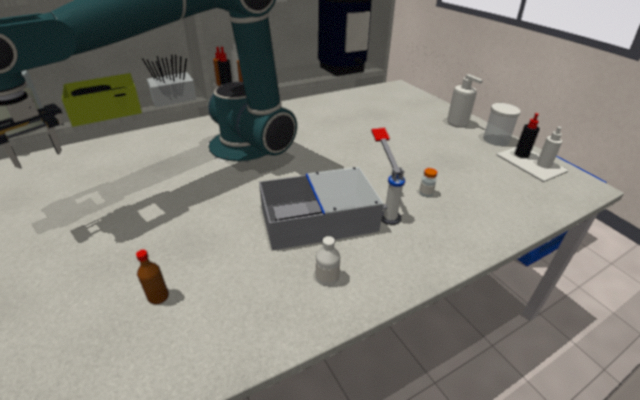

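The top view shows the well with its rim corners near (365,207) and (347,278), the blue strip from (310,191) to (293,264), the red pad near (192,238), and the turner handle from (303,230) to (343,239). The scene view agrees: dressing bottle beyond the well, shaker past the pump, and sauce off the -y end.

Run:
```python
import cv2
im=cv2.imread("pics/top0.png")[160:290,175:375]
cv2.imwrite("pics/crop0.png",cv2.resize(im,None,fx=4,fy=4,interpolation=cv2.INTER_CUBIC))
```

```text
(no output)
```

View pics/crop0.png

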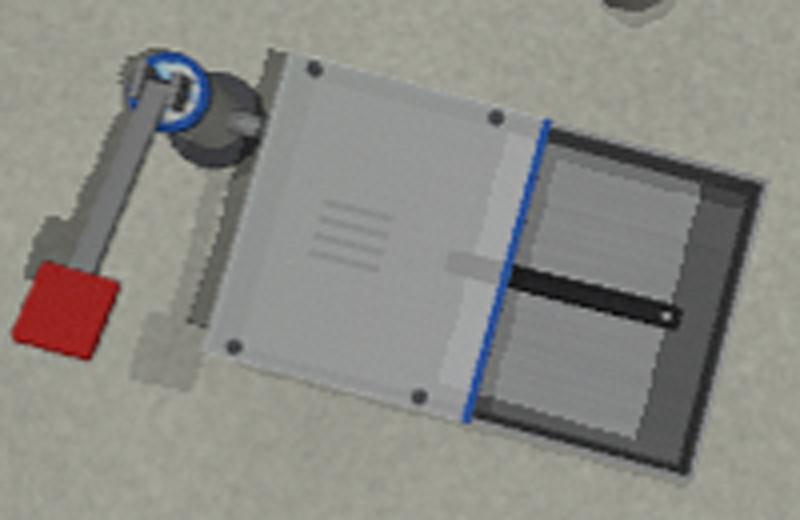

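The crop shows rim outer corners (766,182) and (690,478), strip ends (549,121) and (467,422), cover +y corners (285,55) and (205,350), pad centre (66,311), and handle from (512,277) to butt (680,318).

Create h.py:
```python
import numpy as np,cv2,pickle
from scipy.optimize import least_squares
from scipy.spatial.transform import Rotation as R
def proj(c,P):
    T=np.linalg.inv(c["world_from_camera"])
    return cv2.projectPoints(np.float64(P).reshape(-1,3),cv2.Rodrigues(T[:3,:3])[0],T[:3,3],c["intrinsics"],c["dist_coeffs"])[0][:,0]
def ray(c,uv,z):
    n=cv2.undistortPoints(np.float64(uv).reshape(-1,1,2),c["intrinsics"],c["dist_coeffs"])[:,0]
    W=c["world_from_camera"];d=np.c_[n,np.ones(len(n))]@W[:3,:3].T;o=W[:3,3]
    return o+d*((np.array(z)-o[2])/d[:,2])[:,None]
def w2w(p,P): # well -> world
    P=np.float64(P).reshape(-1,3);c,s=np.cos(p[2]),np.sin(p[2])
    return np.c_[p[0]+c*P[:,0]-s*P[:,1],p[1]+s*P[:,0]+c*P[:,1],P[:,2]]
```

Run:
```python
from h import *
c=pickle.load(open("c0.pkl","rb"))["top"]
f=lambda q:(np.array(q)+.5)/4-.5+[175,160]
h=np.array([50-148*np.cos(.35)-6*np.sin(.35),215,221])
P=[[99,-159,100],[-99,-159,100],[99,-15,105],[-99,-15,105],[99,159,105],[-99,159,105],h]
U=f([[766,182],[690,478],[549,121],[467,422],[285,55],[205,350],[66,311]])
r=least_squares(lambda p:(proj(c,w2w(p,P))-U).ravel(),[500,0,-.2],loss="soft_l1")
p=r.x;print("well",p);print((proj(c,w2w(p,P))-U).round(2))
print("pad rest",w2w(p,h),"ray",ray(c,[U[6]],221)); hs=[50-148*np.cos(.25)+6*np.sin(.25),215,134];print("pad stop",w2w(p,hs))
t=ray(c,f([[512,277],[596,297.5],[680,318]]),[23,23,20]);print("handle",t)
d=t[0]-t[2];a=np.arctan2(d[1],d[0]);print("turner yaw",a,"vs well y",p[2]+np.pi/2)
print("grip",t[2,:2]+50*np.array([np.cos(a),np.sin(a)]),"tip",t[2,:2]+270*np.array([np.cos(a),np.sin(a)]))
print("butt in well",(t[2,:2]-p[:2])@np.array([[np.cos(p[2]),-np.sin(p[2])],[np.sin(p[2]),np.cos(p[2])]]))
print(ray(c,[[150,204],[336,140],[495,199]],[90,130,150]))
np.save("well.npy",p)
```

```text
well [ 5.61528135e+02  4.60762221e+01 -2.32381935e-01]
[[ 0.68 -1.05]
 [ 0.24  1.26]
 [ 0.37 -0.57]
 [ 0.24  0.3 ]
 [ 0.47 -1.63]
 [-1.52  0.22]
 [-1.45  0.71]]
pad rest [[522.40554207 276.2735672  221.        ]] ray [[524.05798204 273.1926328  221.        ]]
pad stop [[521.59778744 276.46472822 134.        ]]
handle [[555.75101373  32.3318003   23.        ]
 [543.5398625  -25.06459408  23.        ]
 [531.39884049 -82.55572437  20.        ]]
turner yaw 1.3619225491983258 vs well y 1.3384143920833018
grip [541.76675487 -33.64247103] tip [587.38557813 181.57584362]
butt in well [   0.30399648 -132.11305619]
[[ 606.14449164  420.7716218    90.        ]
 [ 777.9764235   -47.51712723  130.        ]
 [ 638.12673542 -435.07951331  150.        ]]
```

Add to h.py:
```python
def go(x,y,z,yaw=None):
    from rig import robot
    s=robot.observe();M=R.from_euler("xyz",s["eef_rot"]).as_matrix()
    d=np.array([x,y,z])-s["tool_pos"];dy=0 if yaw is None else -(yaw-s["eef_rot"][2])
    print("t",round(s["t"],2),"pos",s["tool_pos"].round(1),s["eef_rot"].round(3),"shift",(M.T@d).round(1),"turn",round(dy,3),"F",s["wrist_force"].round(1),"w",round(s["gripper_width"],3),"g",round(s["grasp_force"],1))
```

```bash
python3 -c "
from h import *
go(523,275,262,1.345)"
```

```text
t 0.1 pos [ 217.3 -638.9  226. ] [-3.141 -0.     0.328] shift [ 583.7 -766.8  -35.2] turn -1.017 F [-0.  -0.4  0.2] w 1.001 g 0.0
```

Units first: shifts go in shares of 40 cm and turns go in shares of 90 degrees. So -300 mm / 400 = -0.75, 230 mm / 400 = 0.575, -1.017 rad / 1.5708 = -0.6474.

Emit:
{"name": "shift_gripper", "arguments": {"plan": [[0, 0, 0, -0.05, 0], [0, 0.05, -0.0625, -0.0875, -0.0637], [0, 0.575, -0.75, -0.0875, -0.6474], [0, 0.575, -0.75, -0.0875, -0.6474], [0, 0.575, -0.75, -0.0875, -0.6474], [0, 0.575, -0.75, -0.0875, -0.6474], [0, 0.575, -0.75, -0.0875, -0.6474], [0, 0.575, -0.75, -0.0875, -0.6474], [0, 0.575, -0.75, -0.0875, -0.6474], [0, 0.575, -0.75, -0.0875, -0.6474]], "squeeze": 10}}

```text
t: 0.93
tool_pos: [334.3, -291.1, 261.4]
eef_rot: [3.142, -0.0, 1.352]
wrist_force: [1.5, -0.2, -0.4]
gripper_width: 0.333
grasp_force: 0.0
```

```bash
python3 -c "
from h import *
go(523,275,262,1.345)"
```

```text
t 0.93 pos [ 334.3 -291.1  261.4] [ 3.142 -0.     1.352] shift [ 5.936e+02  6.120e+01 -5.000e-01] turn 0.007 F [ 1.5 -0.2 -0.4] w 0.333 g 0.0
```

To row units: 400 mm / 400 = 1, 41 mm / 400 = 0.1025.

Emit:
{"name": "shift_gripper", "arguments": {"plan": [[0, 1, 0.1025, 0, 0], [0, 1, 0.1025, 0, 0], [0, 1, 0.1025, 0, 0], [0, 1, 0.1025, 0, 0], [0, 1, 0.1025, 0, 0], [0, 1, 0.1025, 0, 0], [0, 1, 0.1025, 0, 0], [0, 1, 0.1025, 0, 0], [0, 1, 0.1025, 0, 0], [0, 1, 0.1025, 0, 0]]}}

```text
t: 1.77
tool_pos: [464.2, 91.0, 261.3]
eef_rot: [-3.141, -0.0, 1.347]
wrist_force: [1.2, -1.5, 0.2]
gripper_width: 0.006
grasp_force: 0.0
```

```bash
python3 -c "
from h import *
go(523,275,262,1.345)"
```

```text
t 1.77 pos [464.2  91.  261.3] [-3.141 -0.     1.347] shift [192.5  16.4  -0.6] turn 0.002 F [ 1.2 -1.5  0.2] w 0.006 g 0.0
```

To row units: 188 mm / 400 = 0.47, 180 mm / 400 = 0.45.

Emit:
{"name": "shift_gripper", "arguments": {"plan": [[0, 0.1, 0.01, 0, 0], [0, 0.2, 0.0175, 0, 0], [0, 0.3, 0.025, 0, 0], [0, 0.3875, 0.0325, 0, 0], [0, 0.45, 0.0375, 0, 0], [0, 0.47, 0.04, 0, 0], [0, 0.47, 0.04, 0, 0], [0, 0.47, 0.04, 0, 0]]}}

```text
t: 2.43
tool_pos: [521.6, 266.8, 261.3]
eef_rot: [-3.141, 0.001, 1.345]
wrist_force: [0.2, -0.7, -0.6]
gripper_width: 0.005
grasp_force: 0.0
```

```bash
python3 -c "
from h import *
go(523,275,229,1.345)"
```

```text
t 2.43 pos [521.6 266.8 261.3] [-3.141e+00  1.000e-03  1.345e+00] shift [ 8.3 -0.4 32.3] turn 0.0 F [ 0.2 -0.7 -0.6] w 0.005 g 0.0
```

To row units: 45 mm / 400 = 0.1125, 30 mm / 400 = 0.075.

Emit:
{"name": "shift_gripper", "arguments": {"plan": [[0, 0.02, 0, 0.0375, 0], [0, 0.02, 0, 0.075, 0], [0, 0.02, 0, 0.1125, 0], [0, 0.02, 0, 0.1125, 0]]}}

```text
t: 2.77
tool_pos: [522.6, 274.1, 212.6]
eef_rot: [-3.139, 0.002, 1.344]
wrist_force: [4.1, -0.9, 1.4]
gripper_width: 0.009
grasp_force: 1.7
```

Emit:
{"name": "shift_gripper", "arguments": {"plan": [[0, 0, 0, 0.0375, 0], [0, 0, 0, 0.075, 0], [0, 0, 0, 0.1125, 0], [0, 0, 0, 0.15, 0], [0, 0, 0, 0.175, 0], [0, 0, 0, 0.175, 0]]}}

```text
t: 3.27
tool_pos: [523.8, 274.5, 145.7]
eef_rot: [3.141, -0.0, 1.344]
wrist_force: [0.2, -0.1, 8.5]
gripper_width: 0.009
grasp_force: 4.1
```

Run:
```python
from h import *
from rig import robot
go(523,275,142)
im=robot.capture("scene")["color"][100:240,330:450,::-1]
cv2.imwrite("pics/p1.png",cv2.resize(im,None,fx=4,fy=4))
```

```text
t 3.27 pos [523.8 274.5 145.7] [ 3.141 -0.     1.344] shift [ 0.3 -0.9  3.7] turn 0 F [ 0.2 -0.1  8.5] w 0.009 g 4.1
```

View pics/p1.png

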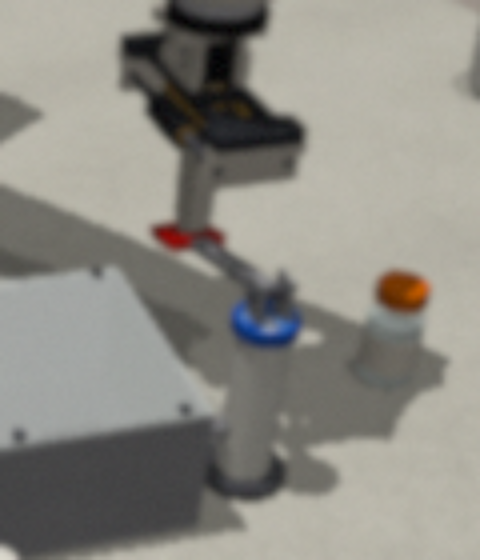

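The closed fingers press the centre of the red pad (crop 188,237), and the lever is nearly down. I'll go on to the stop.

To row units: 5 mm / 400 = 0.0125, 3 mm / 400 = 0.0075.

Emit:
{"name": "shift_gripper", "arguments": {"plan": [[0, 0, 0, 0.0075, 0], [0, 0, 0, 0.0125, 0], [0, 0, 0, 0.0125, 0]]}}

```text
t: 3.57
tool_pos: [524.2, 274.7, 144.3]
eef_rot: [3.139, -0.001, 1.344]
wrist_force: [-6.2, -4.5, 23.9]
gripper_width: 0.006
grasp_force: 11.8
```

Emit:
{"name": "shift_gripper", "arguments": {"plan": [[0, 0, 0, 0.005, 0], [0, 0, 0, 0.0075, 0], [0, 0, 0, 0.0075, 0]]}}

```text
t: 3.82
tool_pos: [524.4, 274.7, 143.4]
eef_rot: [3.138, -0.002, 1.344]
wrist_force: [-14.3, -9.2, 40.0]
gripper_width: 0.003
grasp_force: 20.9
```

To row units: -105 mm / 400 = -0.2625, -100 mm / 400 = -0.25.

Emit:
{"name": "shift_gripper", "arguments": {"plan": [[0, 0, 0, -0.05, 0], [0, 0, 0, -0.1, 0], [0, 0, 0, -0.15, 0], [0, 0, 0, -0.2, 0], [0, 0, 0, -0.25, 0], [0, 0, 0, -0.2625, 0], [0, 0, 0, -0.2625, 0], [0, 0, 0, -0.2625, 0], [0, 0, 0, -0.2625, 0]]}}

```text
t: 4.57
tool_pos: [523.2, 274.8, 241.9]
eef_rot: [-3.14, 0.001, 1.345]
wrist_force: [-0.4, 0.8, 0.0]
gripper_width: 0.002
grasp_force: 0.0
```

Run:
```python
from h import *
from rig import robot
c=robot.capture("scene");go(523,275,142)
b=c["color"].astype(int);m=((b[...,0]>150)&(b[...,1]<60)&(b[...,2]<60))[100:260,340:420]
p=np.load("well.npy");v,u=np.nonzero(m);print("red pad",u.mean()+340,v.mean()+100,len(u))
c0=pickle.load(open("c0.pkl","rb"))["scene"]["color"].astype(int);m=((c0[...,0]>150)&(c0[...,1]<60)&(c0[...,2]<60))[100:260,340:420];v,u=np.nonzero(m);print("before",u.mean()+340,v.mean()+100,len(u))
```

```text
t 4.62 pos [523.2 274.8 242. ] [-3.140e+00  1.000e-03  1.345e+00] shift [  0.3  -0.1 100. ] turn 0 F [ 0.8  0.  -0.3] w 0.002 g 0.0
red pad 377.25 136.65 20
before 379.6412213740458 133.58015267175574 131
```

Emit:
{"name": "shift_gripper", "arguments": {"plan": [[0, 0, 0, 0.0375, 0], [0, 0, 0, 0.0875, 0], [0, 0, 0, 0.1375, 0], [0, 0, 0, 0.1875, 0], [0, 0, 0, 0.23, 0], [0, 0, 0, 0.2475, 0], [0, 0, 0, 0.2575, 0], [0, 0, 0, 0.2575, 0], [0, 0, 0, 0.2575, 0]]}}

```text
t: 5.37
tool_pos: [523.8, 275.0, 143.3]
eef_rot: [3.139, -0.001, 1.345]
wrist_force: [-13.3, -7.6, 37.5]
gripper_width: 0.003
grasp_force: 19.8
```

To row units: -103 mm / 400 = -0.2575, -100 mm / 400 = -0.25.

Emit:
{"name": "shift_gripper", "arguments": {"plan": [[0, 0, 0, -0.05, 0], [0, 0, 0, -0.1, 0], [0, 0, 0, -0.15, 0], [0, 0, 0, -0.2, 0], [0, 0, 0, -0.25, 0], [0, 0, 0, -0.2575, 0], [0, 0, 0, -0.2575, 0], [0, 0, 0, -0.2575, 0], [0, 0, 0, -0.2575, 0], [0, 0, 0, -0.2575, 0]]}}

```text
t: 6.2
tool_pos: [523.2, 274.9, 241.9]
eef_rot: [-3.14, 0.001, 1.345]
wrist_force: [-0.3, -0.2, -0.3]
gripper_width: 0.002
grasp_force: 0.0
```

Emit:
{"name": "shift_gripper", "arguments": {"plan": [[0, 0, 0, 0.0375, 0], [0, 0, 0, 0.0875, 0], [0, 0, 0, 0.1375, 0], [0, 0, 0, 0.1875, 0], [0, 0, 0, 0.23, 0], [0, 0, 0, 0.2475, 0], [0, 0, 0, 0.2575, 0], [0, 0, 0, 0.2575, 0], [0, 0, 0, 0.2575, 0]]}}

```text
t: 6.95
tool_pos: [523.8, 275.0, 143.4]
eef_rot: [3.139, -0.001, 1.345]
wrist_force: [-13.0, -6.2, 37.5]
gripper_width: 0.003
grasp_force: 19.3
```

Emit:
{"name": "shift_gripper", "arguments": {"plan": [[0, 0, 0, -0.05, 0], [0, 0, 0, -0.1, 0], [0, 0, 0, -0.15, 0], [0, 0, 0, -0.2, 0], [0, 0, 0, -0.2575, 0], [0, 0, 0, -0.3075, 0], [0, 0, 0, -0.3075, 0], [0, 0, 0, -0.3075, 0], [0, 0, 0, -0.3075, 0], [0, 0, 0, -0.3075, 0]]}}

```text
t: 7.78
tool_pos: [523.2, 274.9, 261.6]
eef_rot: [-3.14, 0.001, 1.345]
wrist_force: [-0.1, -0.6, -0.5]
gripper_width: 0.004
grasp_force: 0.0
```

```bash
python3 -c "
from h import *
go(541.7,-33.6,180,1.35)"
```

```text
t 7.78 pos [523.2 274.9 261.6] [-3.140e+00  1.000e-03  1.345e+00] shift [-296.4   87.3   81.9] turn -0.005 F [-0.1 -0.6 -0.5] w 0.004 g 0.0
```

To row units: -296 mm / 400 = -0.74, -275 mm / 400 = -0.6875.

Emit:
{"name": "shift_gripper", "arguments": {"plan": [[0.5, -0.0875, 0.025, 0, 0], [0.5, -0.175, 0.05, 0, 0], [0.5, -0.2625, 0.075, 0, 0], [0.5, -0.35, 0.105, 0, 0], [0.5, -0.4375, 0.135, 0, 0], [0.5, -0.525, 0.16, 0, 0], [0.5, -0.6125, 0.185, 0, 0], [0.5, -0.6875, 0.205, 0, 0], [0.5, -0.74, 0.2175, 0.025, 0], [0.5, -0.74, 0.2175, 0.075, 0]]}}

```text
t: 8.62
tool_pos: [542.3, -36.4, 234.1]
eef_rot: [3.14, 0.001, 1.342]
wrist_force: [1.5, 0.6, -0.4]
gripper_width: 0.494
grasp_force: 0.0
```

Emit:
{"name": "shift_gripper", "arguments": {"plan": [[0.5, 0, 0, 0, 0], [0.5, 0, 0, 0, 0]]}}

```text
t: 8.78
tool_pos: [541.4, -32.8, 232.2]
eef_rot: [-3.139, 0.0, 1.344]
wrist_force: [0.4, 0.6, 1.6]
gripper_width: 0.501
grasp_force: 0.0
```

Run:
```python
from h import *
from rig import robot
go(541.7,-33.6,110,1.35)
s=robot.observe();c=robot.capture("wrist");t=robot.capture("top");pickle.dump((s,c,t),open("w1.pkl","wb"))
cv2.imwrite("pics/w1.png",c["color"][:,:,::-1]);print(c["hand_eye"],c["intrinsics"],c["dist_coeffs"])
cv2.imwrite("pics/t1.png",t["color"][:,:,::-1])
```

```text
t 8.78 pos [541.4 -32.8 232.2] [-3.139  0.     1.344] shift [ -0.6   0.8 122.2] turn -0.006 F [0.4 0.6 1.6] w 0.501 g 0.0
[[-1.59388135e-03 -9.54922237e-01 -2.96851782e-01  8.26292690e+01]
 [ 9.99998712e-01 -1.57857544e-03 -2.91264918e-04 -6.43805460e-01]
 [-1.90467584e-04 -2.96851864e-01  9.54923523e-01 -1.57867712e+02]
 [ 0.00000000e+00  0.00000000e+00  0.00000000e+00  1.00000000e+00]] [[356.34800828   0.         319.93962026]
 [  0.         356.34800828 201.91150679]
 [  0.           0.           1.        ]] [-0.06821054  0.          0.          0.          0.        ]
```

View pics/w1.png

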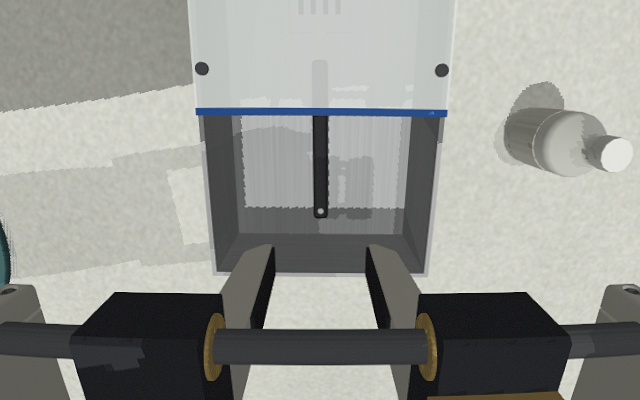

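The wrist view shows the handle from (320,115) to the butt at (321,217), strip ends at (196,112) and (447,113), and rim corners at (217,275) and (427,275). I'll refine with this.

Run:
```python
from h import *
s,c,t=pickle.load(open("w1.pkl","rb"))
T=np.eye(4);T[:3,:3]=R.from_euler("xyz",s["eef_rot"]).as_matrix();T[:3,3]=s["tool_pos"]
c["world_from_camera"]=T@c["hand_eye"]
P=[[99,-159,100],[-99,-159,100],[99,-15,105],[-99,-15,105]];U=np.array([[427,275],[217,275],[447,113],[196,112.]])
p=least_squares(lambda p:(proj(c,w2w(p,P))-U).ravel(),[560,45,-.23]).x
print("well",p,np.load("well.npy"));print((proj(c,w2w(p,P))-U).round(1))
h=ray(c,[[320,118],[321,217]],[23,14.5]);print(h);d=h[0]-h[1];a=np.arctan2(d[1],d[0]);g=h[1]+50*np.array([np.cos(a),np.sin(a),0])
print("yaw",a,"grip",g)
for q in(p,):print("butt in well",(h[1,:2]-q[:2])@np.array([[np.cos(q[2]),-np.sin(q[2])],[np.sin(q[2]),np.cos(q[2])]]))
np.save("well2.npy",p)
```

```text
well [ 5.60241739e+02  4.69070714e+01 -2.27529045e-01] [ 5.61528135e+02  4.60762221e+01 -2.32381935e-01]
[[ 2.4 -0.8]
 [-3.1 -1. ]
 [ 0.6  0.4]
 [ 0.1  1.4]]
[[553.10173535  23.07021764  23.        ]
 [529.55371425 -83.31834283  14.5       ]]
yaw 1.3529684486577358 grip [540.35918133 -34.49988443  14.5       ]
butt in well [  -0.52202503 -133.79140807]
```

To row units: 195 mm / 400 = 0.4875, 185 mm / 400 = 0.4625.

Emit:
{"name": "shift_gripper", "arguments": {"plan": [[0.5, -0.0025, 0, 0.075, 0], [0.5, -0.0025, 0, 0.1625, 0], [0.5, -0.0025, 0, 0.25, 0], [0.5, -0.0025, 0, 0.3375, 0], [0.5, -0.0025, 0, 0.4125, 0], [0.5, -0.0025, 0, 0.4625, 0], [0.5, -0.0025, 0, 0.4875, 0], [0.5, -0.0025, 0, 0.4875, 0], [0.5, -0.0025, 0, 0.4875, 0]]}}

```text
t: 9.63
tool_pos: [542.4, -33.5, 39.9]
eef_rot: [3.141, -0.0, 1.345]
wrist_force: [0.6, -0.7, 0.9]
gripper_width: 0.501
grasp_force: 0.0
```

```bash
python3 -c "
from h import *
go(541.2,-34,25.5)"
```

```text
t 9.63 pos [542.4 -33.5  39.9] [ 3.141 -0.     1.345] shift [-0.7 -1.1 14.4] turn 0 F [ 0.6 -0.7  0.9] w 0.501 g 0.0
```

To row units: 14 mm / 400 = 0.035, 7 mm / 400 = 0.0175.

Emit:
{"name": "shift_gripper", "arguments": {"plan": [[0.5, -0.0025, 0, 0.0175, 0], [0.5, -0.0025, 0, 0.035, 0], [0.5, -0.0025, 0, 0.035, 0], [0.5, -0.0025, 0, 0.035, 0]]}}

```text
t: 9.97
tool_pos: [541.5, -34.9, 24.7]
eef_rot: [-3.141, -0.0, 1.345]
wrist_force: [-0.1, 0.4, -0.2]
gripper_width: 0.499
grasp_force: 0.0
```

Emit:
{"name": "shift_gripper", "arguments": {"plan": [[0.5, 0, 0, 0.005, 0], [0.5, 0, 0, 0.005, 0]]}}

```text
t: 10.13
tool_pos: [541.6, -34.9, 22.7]
eef_rot: [3.141, -0.0, 1.345]
wrist_force: [-0.3, -0.1, -0.7]
gripper_width: 0.495
grasp_force: 0.0
```

Emit:
{"name": "shift_gripper", "arguments": {"plan": [[0.5, 0, 0, 0.005, 0], [0.5, 0, 0, 0.005, 0]]}}

```text
t: 10.3
tool_pos: [541.5, -34.8, 20.4]
eef_rot: [-3.141, -0.0, 1.345]
wrist_force: [-0.6, 0.3, 0.1]
gripper_width: 0.502
grasp_force: 0.0
```

To row units: 2 mm / 400 = 0.005.

Emit:
{"name": "shift_gripper", "arguments": {"plan": [[0.5, 0, 0, 0.005, 0], [0.5, 0, 0, 0.005, 0]]}}

```text
t: 10.47
tool_pos: [541.4, -34.8, 18.3]
eef_rot: [-3.141, 0.0, 1.345]
wrist_force: [0.3, 0.4, 0.6]
gripper_width: 0.502
grasp_force: 0.0
```

Emit:
{"name": "shift_gripper", "arguments": {"plan": [[0.3, 0, 0, 0, 0], [0.2, 0, 0, 0, 0], [0, 0, 0, 0, 0], [0, 0, 0, 0, 0], [0, 0, 0, 0, 0], [0, 0, 0, 0, 0]], "squeeze": 4}}

```text
t: 10.97
tool_pos: [541.6, -34.9, 18.7]
eef_rot: [3.142, -0.0, 1.345]
wrist_force: [-1.1, 0.9, 0.5]
gripper_width: 0.171
grasp_force: 4.0
```

To row units: -40 mm / 400 = -0.1, -30 mm / 400 = -0.075.

Emit:
{"name": "shift_gripper", "arguments": {"plan": [[0, 0, 0, -0.025, 0], [0, 0.0025, 0, -0.05, 0], [0, 0.005, 0, -0.075, 0], [0, 0.0075, 0, -0.1, 0], [0, 0.0075, 0, -0.1, 0], [0, 0.0075, 0, -0.1, 0]]}}

```text
t: 11.47
tool_pos: [542.7, -31.9, 59.7]
eef_rot: [3.14, -0.0, 1.345]
wrist_force: [0.9, -0.3, -1.3]
gripper_width: 0.17
grasp_force: 4.0
```

Run:
```python
from h import *
from rig import robot
go(541.2,-34,25.5)
c=robot.capture("scene");w=robot.capture("wrist")
a=cv2.resize(c["color"][150:260,250:400,::-1],(600,440));b=cv2.resize(w["color"][0:300,140:500,::-1],(360,300))
o=np.zeros((440,800,3),np.uint8);o[:,:440]=a[:,:440];o[:300,440:]=b
cv2.imwrite("pics/g1.png",o)
```

```text
t 11.47 pos [542.7 -31.9  59.7] [ 3.14  -0.     1.345] shift [-2.4 -1.1 34.2] turn 0 F [ 0.9 -0.3 -1.3] w 0.17 g 4.0
```

View pics/g1.png

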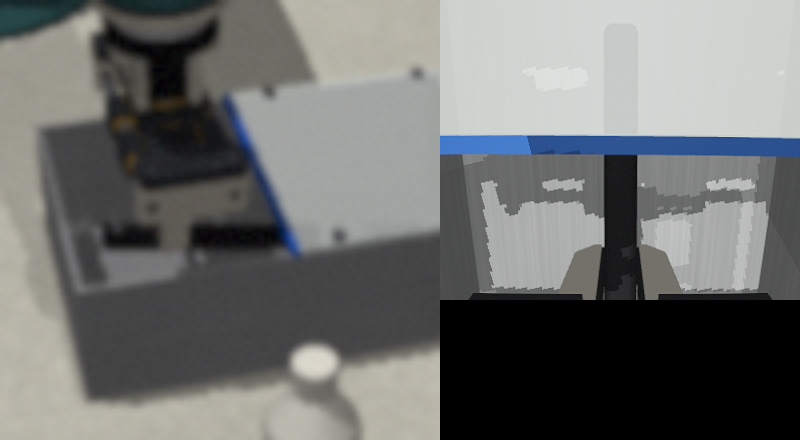

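Add to h.py:
```python
def wcam(w,s):
    T=np.eye(4);T[:3,:3]=R.from_euler("xyz",s["eef_rot"]).as_matrix();T[:3,3]=s["tool_pos"];w["world_from_camera"]=T@w["hand_eye"];return w
```

Run:
```python
from h import *
from rig import robot
s=robot.observe();w=wcam(robot.capture("wrist"),s);c=robot.capture("scene")
M=R.from_euler("xyz",s["eef_rot"]).as_matrix()
for deg in(0,5,10.7):
    a=np.radians(deg);f=lambda x,z:s["tool_pos"]+M@np.array([x*np.cos(a)+z*np.sin(a)*0,0,2+x*np.sin(a)-z])
    print(deg,"fwd end top",proj(w,[f(115,8)]),"scene butt",proj(c,[f(-50,0)]),"scene x-15",proj(c,[f(65,0)]))
```

```text
0 fwd end top [[321.39172119   6.2221339 ]] scene butt [[274.31933516 211.23508728]] scene x-15 [[313.07230299 205.10020591]]
5 fwd end top [[321.29379231  12.87016006]] scene butt [[274.2985034  210.03452984]] scene x-15 [[312.97890508 206.63558258]]
10.7 fwd end top [[321.19934407  21.97043843]] scene butt [[274.43565179 208.64526354]] scene x-15 [[312.67666887 208.39129721]]
```

To row units: -42 mm / 400 = -0.105, -40 mm / 400 = -0.1.

Emit:
{"name": "shift_gripper", "arguments": {"plan": [[0, 0.005, 0, -0.025, 0], [0, 0.0125, 0, -0.05, 0], [0, 0.02, 0, -0.075, 0], [0, 0.0275, 0, -0.1, 0], [0, 0.0275, 0, -0.105, 0], [0, 0.0275, 0, -0.105, 0], [0, 0.0275, 0, -0.105, 0]]}}

```text
t: 12.25
tool_pos: [544.7, -21.2, 100.7]
eef_rot: [3.141, 0.0, 1.345]
wrist_force: [-0.5, -1.2, -0.8]
gripper_width: 0.172
grasp_force: 4.0
```

Run:
```python
from h import *
from rig import robot
go(541.2,-34,25.5)
s=robot.observe();w=wcam(robot.capture("wrist"),s);M=R.from_euler("xyz",s["eef_rot"]).as_matrix()
for deg in(11,16,20,23,26):
    a=np.radians(deg);f=lambda x,z:s["tool_pos"]+M@np.array([x*np.cos(a),0,2+x*np.sin(a)-z])
    print(deg,proj(w,[f(115,8),f(220,0)]))
cv2.imwrite("pics/g2.png",w["color"][0:300,160:480,::-1])
```

```text
t 12.25 pos [544.7 -21.2 100.7] [3.141 0.    1.345] shift [-13.3  -0.6  75.2] turn 0 F [-0.5 -1.2 -0.8] w 0.172 g 4.0
11 [[ 321.19518457   22.48667458]
 [ 320.76148607 -189.2975476 ]]
16 [[ 321.12605026   31.54402257]
 [ 320.69347571 -156.07938128]]
20 [[ 321.07836526   39.31723633]
 [ 320.65002082 -131.07989062]]
23 [[ 321.04659139   45.39633634]
 [ 320.62285831 -113.22308653]]
26 [[321.0179472   51.65432068]
 [320.59975321 -96.0893332 ]]
```

View pics/g2.png

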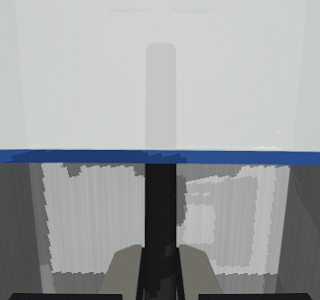

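To row units: -56 mm / 400 = -0.14, -42 mm / 400 = -0.105.

Emit:
{"name": "shift_gripper", "arguments": {"plan": [[0, 0, 0, 0, 0], [0, 0, 0, 0, 0], [0, 0, 0, 0, 0], [0, -0.0125, 0, -0.005, 0], [0, -0.035, 0, -0.015, 0], [0, -0.07, 0, -0.03, 0], [0, -0.105, 0, -0.0425, 0], [0, -0.14, 0, -0.0575, 0], [0, -0.14, 0, -0.0575, 0], [0, -0.14, 0, -0.0575, 0]], "squeeze": 45}}

```text
t: 13.13
tool_pos: [532.1, -76.6, 124.1]
eef_rot: [3.141, -0.0, 1.343]
wrist_force: [0.1, 0.7, -1.5]
gripper_width: 0.167
grasp_force: 45.0
```

Run:
```python
from h import *
from rig import robot
go(541.2,-34,25.5)
s=robot.observe();w=wcam(robot.capture("wrist"),s);M=R.from_euler("xyz",s["eef_rot"]).as_matrix()
g=w["color"][:,:,0].astype(int);print("col 321",g[0:120:4,321]," col 350",g[0:120:4,350])
```

```text
t 13.13 pos [532.1 -76.6 124.1] [ 3.141 -0.     1.343] shift [43.6 -0.8 98.6] turn 0 F [ 0.1  0.7 -1.5] w 0.167 g 45.0
col 321 [206 205 206 206 210  49  53  52  21 103 103  13  26  27  26  30  26  26
  24  27  28  25  30  30  30  29  29  28  30  32]  col 350 [206 205 205 202 209  50  47  50  26 107 107 106 107 106 108 107 136 136
 135 136 134 135 133 134 133 131 133 132 131 130]
```

To row units: -112 mm / 400 = -0.28, -98 mm / 400 = -0.245.

Emit:
{"name": "shift_gripper", "arguments": {"plan": [[0, -0.035, 0, -0.015, 0], [0, -0.07, 0, -0.03, 0], [0, -0.105, 0, -0.0425, 0], [0, -0.14, 0, -0.0575, 0], [0, -0.175, 0, -0.0725, 0], [0, -0.21, 0, -0.0875, 0], [0, -0.245, 0, -0.1025, 0], [0, -0.28, 0, -0.115, 0], [0, -0.28, 0, -0.115, 0], [0, -0.28, 0, -0.115, 0]]}}

```text
t: 14.02
tool_pos: [507.1, -184.8, 169.4]
eef_rot: [-3.141, -0.0, 1.344]
wrist_force: [0.6, 0.8, -2.5]
gripper_width: 0.169
grasp_force: 45.0
```

Run:
```python
from h import *
from rig import robot
go(541.2,-34,25.5)
s=robot.observe();w=robot.capture("wrist");c=robot.capture("scene")
a=cv2.resize(c["color"][120:250,220:400,::-1],None,fx=2.5,fy=2.5);b=w["color"][0:300,150:490,::-1]
o=np.zeros((325,790,3),np.uint8);o[:,:450]=a;o[:300,450:]=b;cv2.imwrite("pics/g3.png",o)
```

```text
t 14.02 pos [ 507.1 -184.8  169.4] [-3.141 -0.     1.344] shift [154.5  -0.6 143.9] turn 0 F [ 0.6  0.8 -2.5] w 0.169 g 45.0
```

View pics/g3.png

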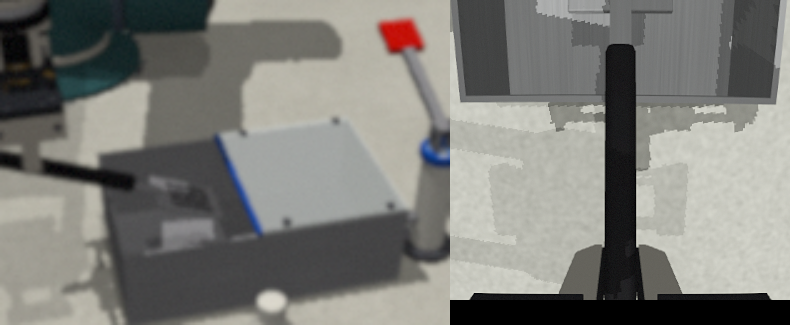

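The turner is held at about 22° with its head out from under the cover, and the pump lever is back up. I'll lift, set the head on the cover top, and level it there.

To row units: 100 mm / 400 = 0.25, 95 mm / 400 = 0.2375.

Emit:
{"name": "shift_gripper", "arguments": {"plan": [[0, 0, 0, -0.03, 0], [0, 0, 0, -0.0625, 0], [0, 0, 0, -0.095, 0], [0, 0, 0, -0.125, 0], [0, 0, 0, -0.125, 0], [0, 0.05, 0, -0.125, 0], [0, 0.1125, 0, -0.125, 0], [0, 0.175, 0, -0.125, 0], [0, 0.2375, 0, -0.125, 0], [0, 0.25, 0, -0.125, 0]]}}

```text
t: 14.95
tool_pos: [529.9, -84.8, 219.7]
eef_rot: [3.141, -0.001, 1.347]
wrist_force: [0.2, -0.9, -1.0]
gripper_width: 0.167
grasp_force: 45.0
```

Emit:
{"name": "shift_gripper", "arguments": {"plan": [[0, 0, 0, 0, 0], [0, 0, 0, 0.015, 0], [0, 0, 0, 0.03, 0], [0, 0, 0, 0.03, 0], [0, 0, 0, 0.03, 0]]}}

```text
t: 15.37
tool_pos: [529.1, -88.2, 206.9]
eef_rot: [-3.14, 0.0, 1.344]
wrist_force: [-0.2, 0.2, -1.2]
gripper_width: 0.163
grasp_force: 45.0
```

Emit:
{"name": "shift_gripper", "arguments": {"plan": [[0, 0, 0, 0.0075, 0], [0, 0, 0, 0.015, 0], [0, 0, 0, 0.015, 0], [0, 0, 0, 0.015, 0]]}}

```text
t: 15.7
tool_pos: [529.4, -87.6, 201.5]
eef_rot: [-3.141, -0.0, 1.345]
wrist_force: [0.1, -0.1, -0.6]
gripper_width: 0.17
grasp_force: 45.0
```

To row units: 2 mm / 400 = 0.005, 1 mm / 400 = 0.0025.

Emit:
{"name": "shift_gripper", "arguments": {"plan": [[0, 0, 0, 0.0025, 0], [0, 0, 0, 0.005, 0], [0, 0, 0, 0.005, 0], [0, 0, 0, 0.005, 0]]}}

```text
t: 16.03
tool_pos: [529.5, -87.5, 199.7]
eef_rot: [3.141, -0.0, 1.345]
wrist_force: [0.1, 0.0, 0.5]
gripper_width: 0.163
grasp_force: 45.0
```

Emit:
{"name": "shift_gripper", "arguments": {"plan": [[0, 0, 0, 0.0025, 0], [0, 0, 0, 0.005, 0], [0, 0, 0, 0.005, 0], [0, 0, 0, 0.005, 0]]}}

```text
t: 16.37
tool_pos: [529.5, -87.5, 197.6]
eef_rot: [3.142, -0.0, 1.345]
wrist_force: [0.6, -0.6, 0.2]
gripper_width: 0.169
grasp_force: 45.0
```

To row units: 60 mm / 400 = 0.15, 50 mm / 400 = 0.125.

Emit:
{"name": "shift_gripper", "arguments": {"plan": [[0, 0, 0, 0, 0], [0, 0, 0, 0, 0], [0, -0.01, 0, 0.025, 0], [0, -0.0175, 0, 0.05, 0], [0, -0.025, 0, 0.075, 0], [0, -0.03, 0, 0.1, 0], [0, -0.035, 0, 0.125, 0], [0, -0.0375, 0, 0.15, 0], [0, -0.0375, 0, 0.15, 0], [0, -0.0375, 0, 0.15, 0]], "squeeze": 4}}

```text
t: 17.2
tool_pos: [525.8, -102.1, 137.0]
eef_rot: [-3.14, -0.0, 1.345]
wrist_force: [0.2, -0.0, -0.2]
gripper_width: 0.173
grasp_force: 4.0
```

Run:
```python
from h import *
from rig import robot
go(541.2,-34,117.7)
s=robot.observe();w=wcam(robot.capture("wrist"),s);M=R.from_euler("xyz",s["eef_rot"]).as_matrix();c=robot.capture("scene")
for deg in(0,5,10,22):
    a=np.radians(deg);f=lambda x,z:s["tool_pos"]+M@np.array([x*np.cos(a),0,2+x*np.sin(a)-z])
    print(deg,"fwd end top",proj(w,[f(115,8)]))
a=cv2.resize(c["color"][120:250,220:400,::-1],None,fx=2.5,fy=2.5);b=w["color"][0:300,150:490,::-1]
o=np.zeros((325,790,3),np.uint8);o[:,:450]=a;o[:300,450:]=b;cv2.imwrite("pics/g4.png",o)
```

```text
t 17.2 pos [ 525.8 -102.1  137. ] [-3.14  -0.     1.345] shift [69.8 -0.3 19.3] turn 0 F [ 0.2 -0.  -0.2] w 0.173 g 4.0
0 fwd end top [[321.39106155   6.22225771]]
5 fwd end top [[321.29317188  12.87033873]]
10 fwd end top [[321.20945676  20.77951421]]
22 fwd end top [[321.05598453  43.3490051 ]]
```

View pics/g4.png

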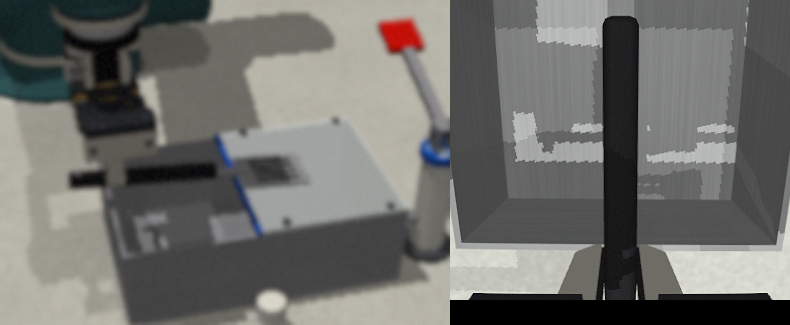

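To row units: 18 mm / 400 = 0.045, 17 mm / 400 = 0.0425.

Emit:
{"name": "shift_gripper", "arguments": {"plan": [[0, -0.0025, 0, 0.015, 0], [0, -0.0025, 0, 0.03, 0], [0, -0.0025, 0, 0.0425, 0], [0, -0.0025, 0, 0.045, 0], [0, -0.0025, 0, 0.045, 0], [0, -0.0025, 0, 0.045, 0]]}}

```text
t: 17.8
tool_pos: [525.9, -103.0, 119.6]
eef_rot: [-3.141, -0.0, 1.345]
wrist_force: [-0.0, 0.4, -1.2]
gripper_width: 0.175
grasp_force: 4.0
```

Emit:
{"name": "shift_gripper", "arguments": {"plan": [[0, 0, 0, 0, 0], [0, 0, 0, 0, 0], [0, 0, 0, 0, 0], [0, 0, 0, 0, 0], [0, 0, 0, -0.025, 0], [0, 0, 0, -0.0625, 0], [0, 0, 0, -0.1, 0], [0, 0, 0, -0.1125, 0], [0, 0, 0, -0.1125, 0], [0, 0, 0, -0.1125, 0]], "squeeze": 55}}

```text
t: 18.63
tool_pos: [525.9, -103.1, 164.6]
eef_rot: [3.141, 0.0, 1.345]
wrist_force: [0.0, 0.3, -0.9]
gripper_width: 0.163
grasp_force: 55.0
```

Run:
```python
from h import *
from rig import robot
go(541.2,-34,117.7)
s=robot.observe();w=wcam(robot.capture("wrist"),s);M=R.from_euler("xyz",s["eef_rot"]).as_matrix();c=robot.capture("scene")
for deg in(-3,0,3,5):
    a=np.radians(deg);f=lambda x,z:s["tool_pos"]+M@np.array([x*np.cos(a),0,2+x*np.sin(a)-z])
    print(deg,"fwd end top",proj(w,[f(115,8)]))
a=cv2.resize(c["color"][120:250,220:400,::-1],None,fx=2.5,fy=2.5);b=w["color"][0:300,150:490,::-1]
o=np.zeros((325,790,3),np.uint8);o[:,:450]=a;o[:300,450:]=b;cv2.imwrite("pics/g5.png",o)
```

```text
t 18.63 pos [ 525.9 -103.1  164.6] [3.141 0.    1.345] shift [70.8 -0.5 46.9] turn 0 F [ 0.   0.3 -0.9] w 0.163 g 55.0
-3 fwd end top [[321.45830141   2.98237572]]
0 fwd end top [[321.3918782    6.22203678]]
3 fwd end top [[321.33130213  10.04149264]]
5 fwd end top [[321.29393856  12.87004522]]
```

View pics/g5.png

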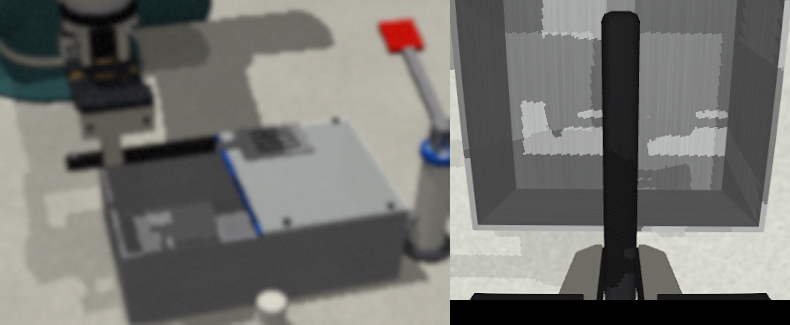

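Units first: shifts go in shares of 40 cm and turns go in shares of 90 degrees. So 60 mm / 400 = 0.15, 58 mm / 400 = 0.145.

Emit:
{"name": "shift_gripper", "arguments": {"plan": [[0, 0.015, 0, 0, 0], [0, 0.04, 0, 0, 0], [0, 0.07, 0, 0, 0], [0, 0.1, 0, 0, 0], [0, 0.125, 0, 0, 0], [0, 0.145, 0, 0, 0], [0, 0.15, 0, 0, 0], [0, 0.15, 0, 0, 0], [0, 0.15, 0, 0, 0], [0, 0.15, 0, 0, 0]]}}

```text
t: 19.57
tool_pos: [539.3, -44.9, 164.6]
eef_rot: [-3.142, 0.0, 1.345]
wrist_force: [-0.1, 0.3, -0.3]
gripper_width: 0.165
grasp_force: 55.0
```

Emit:
{"name": "shift_gripper", "arguments": {"plan": [[0, 0, 0, 0, 0], [0, 0, 0, 0, 0], [0, 0, 0, 0, 0], [0, 0, 0, 0, 0], [0, 0, 0, 0, 0], [0, 0, 0, 0, 0]]}}

```text
t: 20.07
tool_pos: [539.3, -44.6, 164.7]
eef_rot: [3.142, -0.0, 1.345]
wrist_force: [-0.2, 0.1, -0.6]
gripper_width: 0.162
grasp_force: 55.0
```

Run:
```python
from h import *
from rig import robot
s=robot.observe();w=robot.capture("wrist");t=robot.capture("top")["color"];c=robot.capture("scene")["color"]
o=np.zeros((500,760,3),np.uint8);o[:200,:320]=w["color"][:400:2,::2];o[:260,320:]=cv2.resize(t[100:290,120:520],(440,209))[:260].shape[0] and np.vstack([cv2.resize(t[100:290,120:520],(440,209)),np.zeros((51,440,3),np.uint8)])
o[260:,:]=cv2.resize(c[100:310,100:500],(457,240)).repeat(1,0) if 0 else np.hstack([cv2.resize(c[100:310,100:500],(457,240)),np.zeros((240,303,3),np.uint8)])
cv2.imwrite("pics/g6.png",o[:,:,::-1]);g=w["color"][:,:,0].astype(int);print(g[0:40:2,321],np.abs(s["qd"]).max())
```

```text
[135 134 136 135 136 116  21  29  31  32  34  34  30  32  33  33  30  30
  33  33] 0.0027610909953182656
```

View pics/g6.png

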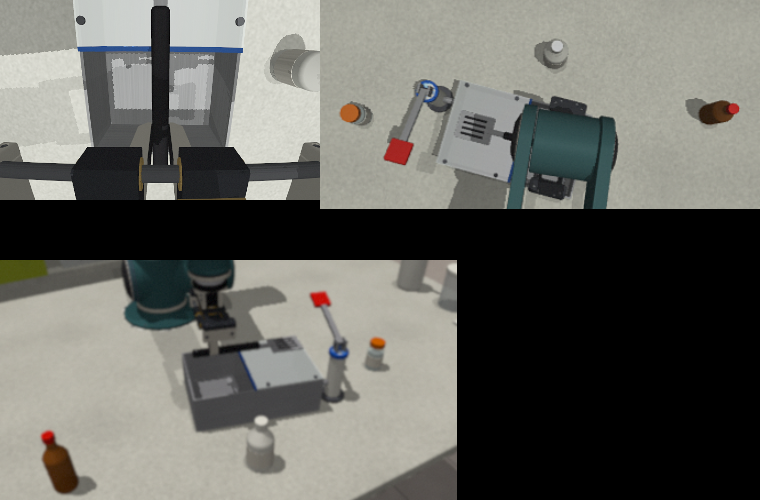

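The turner is still, within about 4° of level and roughly 4 cm above the cover. The lever is up and the bottles and shaker haven't moved.

```bash
python3 -c "
from rig import robot
print(robot.sign_off())"
```

```text
the job is handed in; nothing more can be done
None
```

The job is handed in: I pumped the lever three full strokes, then tilted the turner out, and the gripper now holds it still, within about 4° of level and roughly 4 cm above the well's top. The bottles and shaker look undisturbed in the last pictures.

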